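Lock the filter cartridge into the valve manifold

ROBOT

A 7-joint arm with a two-finger parallel gripper is mounted at the origin on the work surface. World frame = base frame: x ahead of the robot, y to its left, z up, the work surface at z = 0. Lengths are in m, angles in degrees, forces in N, time in s.
With the tool pointing down it reaches from about 0.425 to 0.875 m from the base axis. Payload 4.7 kg.
Tool frame: the origin (TCP) lies between the finger pads; the fingertips stand 8 mm ahead of it and the grasp point (between the pads) lies 11 mm behind it (env.tip_extent is the distance from the TCP to the fingertips, in m); z points along the fingers, y is the line along which they close (so a half turn about z gives the same grasp; the last joint's range is limited). The gripper opens to 87 mm and grips with 3 to 60 N. Pads are 19 mm wide; open, the fingers measure 117 mm over their backs; the gripper's body (75 mm by 190 mm) begins 51 mm behind the grasp point.
Start: joints at [-70.067, 18.392, -4.016, 83.108, 1.295, 78.541, -3.26], TCP at [0.213, 0.614, 0.231] pointing down, gripper open.
Joint ranges: [-163.93, 163.93], [-17.29, 119.83], [-79.2, 71.16], [3.27, 140.29], [-89.18, 269.18], [5.43, 117.66], [-154.24, 154.24]. Speed limits (degrees/s): [147.25, 147.25, 180, 180, 180, 180, 180].

INTERFACE

Orientations are given as [roll, pitch, yaw] about the fixed x, y, z axes, in that order (R = Rz(yaw) Ry(pitch) Rx(roll)).
In Python, from cell import sensors, vision, workorder, env gives the robot as it stands.
- The arm moves only by the tool drive_tool, never from a script. Its argument "moves" is a list of rows, each an object of numbers: "x", "y", "z": the shift along the tool's x, y, z in mm; "rx", "ry", "rz": the turn, a rotation vector about the tool's x, y, z in rad; "fingers": the closure, from -1 (fully open) to 1 (shut). In form: [{"x": .., "y": .., "z": .., "rx": .., "ry": .., "rz": .., "fingers": ..}, ...]. A call has 1 to 20 rows; each row is the pose to reach, as a shift and turn from the pose commanded when the call began, along the tool's axes at that moment; what a row does not reach only later rows make up. A row lasts 1/8 s, in which the tool goes at most 62.5 mm and 10.7 degrees, less where a joint would pass 70% of its speed; a pose out of reach is approached as far as the arm can. A call with a gripper value outside its range is refused whole. The fingers move at their own pace and stop on an object; "force" is the grip in N (left out, the last holds). Time passes only in rows, so rows that repeat a pose let the fingers close. It gives the time, the measured TCP pose, the force, the opening and the grip force at its end, in the units of the state.
- sensors.get_obs(): the state, without advancing time (a new reading comes with each control period).
- vision.read_camera(name): name is "scene" or "top"; returns a dict with "image" (420x560x3 uint8, red, green, blue), "fx", "fy", "cx", "cy" (pixels), "R" (3x3) and "t" (3): a world point X has camera coordinates R X + t. Camera axes: x right, y down, z forward; pixel columns grow to the right and rows downward; lengths in m; the calibration is good to about 2 mm. A picture is of the moment at which its call begins. There is no depth.
- workorder.sign_off(): hands the job in; it is judged then, once.
The state is a dict: "time_s": time; "qpos": joint angles; "joint_velocities": joint speeds; "effort": joint torques, N m; "tool_pos": TCP position; "tool_rot": TCP orientation; "force": force on the tool from outside, world axes, zero at the start; "wrist_torque": the same for the moment, N m; "grip_width": finger opening in m; "grasp_force": force on a finger pad.
Only numpy, scipy, OpenCV 4.12 (cv2) and the standard library are available. Lean on these libraries where they do the work, as an engineer would, in place of code of your own. Each camera call takes 0.05 s, during which the arm holds its last target. There are 200 camera calls.

TASK

Fit the white filter cartridge into the black bayonet collar of the valve manifold on the bench: pick it up by its wing, feel its two ears down through the collar's two slots, push it down against the spring and turn it a quarter turn clockwise (seen from above) to the stop, so that it springs up into its lock, then let go of it. The ears are plastic, so work gently and never force them (a push of 10 to 15 N is plenty), and leave the blanking plug, the bottle and the screwdriver where they are.

Things in the scene. Friction and masses are not known exactly. Their poses are not given: they have to be found in the camera images.
- cartridge: Loose white plastic filter cartridge, 92 mm tall, 0.1 to 0.2 kg, standing on the bench. Origin: centre of its flat foot, z up. Round spigot of radius 18.5 mm from z = 0 to 38 mm (foot tapers to radius 15.5 mm over the lowest 4 mm), then a drum of radius 27 mm to z = 62 mm, with a wing on top and two ears on the spigot. A half turn about z leaves it the same.
- wing (a point): Point to grip on the cartridge, z = 84 mm above its foot: a flat upright wing, 14 mm thick (along the cartridge's y), 50 mm long (along x, in line with the ears), from z = 62 to 92 mm.
- ears (a point): Centre of the cartridge at its ears' mid height, z = 21 mm above its foot. The two ears stick out on both sides, along the cartridge's +x and -x, to 25 mm from its axis, 10 mm wide, from z = 18 to 24 mm.
- manifold: Fixed aluminium valve block 130 x 100 x 45 mm (x, y, z). Origin: centre of its underside on the bench, z up. On top a black collar, 76 mm across, from z = 45 to 63.5 mm, its axis through the origin. The collar is clamped at an angle not measured: its slots lie along the block's x only within 0.5 rad either way (to be seen from above or found by feel). It does not turn in use.
- mouth (a point): Centre of the collar's mouth, 63.5 mm above the block's underside; axes as the block's. Bore 41 mm across, on down through the block, and two facing slots for the ears, about 14.5 mm wide, out to 27 mm from the axis. Within 0.08 rad of the slots the ears drop through; else they rest on the collar's top, with the cartridge's foot 45.5 mm above the block's underside.
- bore (a point): Where the spring follower in the bore first meets the cartridge's foot, 40 mm above the block's underside: it pushes up with 2 N, and 0.45 N more per mm down. The ears touch bottom with the foot at 27 mm. They turn under the lip only with the foot below 30.5 mm, and only clockwise from above (negative about z); let go on the way round, the lip keeps them down.
- seat (a point): Where the centre of the foot is when locked, 33.5 mm above the block's underside. When turned 84 to 96 degrees from the middle of the slots, the ears are under two pockets in the lip, 3 mm deep, with a solid stop at the end of the turn. Let go there, the spring lifts the cartridge 3 mm into the pockets: locked.
- plug: Bystander: loose white blanking plug, 44 mm tall, a disc of radius 23 mm with a round knob of radius 12 mm on top, no wing. It may stand in either of two places, the cartridge in the other. Origin: centre of its underside.
- bottle: Bystander: loose white bottle, radius 25 mm, 115 mm tall. Origin: centre of its underside.
- screwdriver: Bystander: loose screwdriver 180 mm long lying on the bench.
Not all that is in view belongs to the job. What is shaped like the cartridge but orange is not meant.

How it is judged (in metres and radians):
On the way:
1. the cartridge is pushed in: ears through the slots and below the lip (origin under 31.5 mm above the block's underside), not yet turned (horizontal distance between cartridge and manifold below 0.004 m and angle between cartridge's own z axis and vertical below 0.12 rad and z of cartridge in the frame of manifold below 0.0315 m and angle between the x axis of cartridge and the x axis of manifold, either way round below 0.75 rad), for 0.05 s.
At the end, for the whole second after the job is handed in: The cartridge is locked: its axis within 4 mm of the collar's and upright within 0.12 rad, turned about a quarter turn (its ears more than 0.95 rad from the block's x axis), sprung up into the pockets (origin 32 to 35.5 mm above the block's underside), released and at rest (horizontal distance between cartridge and manifold below 0.004 m and angle between cartridge's own z axis and vertical below 0.12 rad and z of cartridge in the frame of manifold between 0.032 and 0.0355 m and angle between the x axis of cartridge and the x axis of manifold, either way round above 0.95 rad and linear speed of cartridge below 0.02 m/s and angular speed of cartridge below 0.2 rad/s); the robot touches nothing.
It fails at once if the cartridge is forced: more than 45 N of contact forces in all between it and the manifold (contact force between cartridge and manifold above 45 N).
It fails at once if the plug, the bottle or the screwdriver is moved by more than 30 mm (distance of any of plug, bottle, screwdriver from where it was at the start of the episode above 0.03 m).
It also fails if it takes over 67 s, if anything falls off the work surface, if the arm or the gripper's body presses on something with over 40 N, if the wrist force passes 120 N, or if a joint passes its speed limit or range.

## Working session

There is one attempt and no reset: what is moved stays moved. The work goes in short steps, Python scripts to look and compute and a tool call to move; the robot and the scene stay as the last step left them, time stands still between calls to the robot, and variables do not carry over. Pictures are saved under pics/ and viewed, at most 10 in all, crops included, and the job is handed in when it is done.

Besides the shell and the picture viewer there is one more tool, called after "Emit:" by a JSON object that holds its "fn" and its "kwargs", one argument or row to a line. drive_tool: Moves the arm, as the interface text tells. Its arguments: {"type":"object","properties":{"moves":{"type":"array"},"force":{"type":"number"}},"required":["moves"]}

```bash
mkdir -p pics; ls; python3 - <<'E'
from cell import sensors, vision, env
import cv2, pickle
print(sensors.get_obs())
for n in ("scene","top"):
    c=vision.read_camera(n); pickle.dump(c,open(f"pics/{n}0.pkl","wb"))
    cv2.imwrite(f"pics/{n}0.png",c["image"][:,:,::-1]); print(n,c["fx"],c["fy"],c["cx"],c["cy"],c["R"],c["t"])
E
```

```text
pics
{'time_s': 0.0, 'qpos': array([-70.06778493,  18.43928148,  -4.01621264,  83.17555885,
         1.29569941,  78.54054284,  -3.25918041]), 'joint_velocities': array([ 0.12516243,  0.08508041,  0.03639937, -0.02030114,  0.07439074,
        0.05476139,  0.10365764]), 'effort': array([-2.81568697e-05, -4.91287887e+01, -4.03707102e-01, -3.12529242e+01,
       -6.38203346e-02,  4.36160259e-02,  1.47057831e-04]), 'tool_pos': array([0.21281937, 0.61359774, 0.22945333]), 'tool_rot': array([-1.79889903e+02,  6.24772038e-03,  1.60879161e+02]), 'force': array([-0.60716745,  0.32935443, -1.07017786]), 'wrist_torque': array([0.04820648, 0.04099783, 0.04347777]), 'grasp_force': 0.0, 'grip_width': 0.08706266325558365}
scene 413.39911799145557 413.39911799145557 279.8319160852044 212.26398781954398 [[ 0.31880905  0.94768401 -0.01599422]
 [ 0.80246756 -0.27886012 -0.52752521]
 [-0.50438735  0.15534497 -0.84938881]] [-0.12685411 -0.45502349  1.38499784]
top 514.6583693581416 514.6583693581416 280.5619605656458 212.24863648741862 [[ 0.01292273 -0.99979769 -0.01541388]
 [-0.99671674 -0.01164762 -0.08012535]
 [ 0.07992961  0.01639872 -0.99666561]] [-0.05851981  0.59112882  1.13410119]
```

View pics/scene0.png

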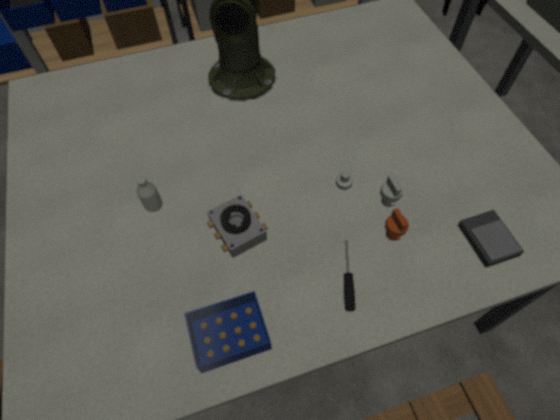

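View pics/top0.png

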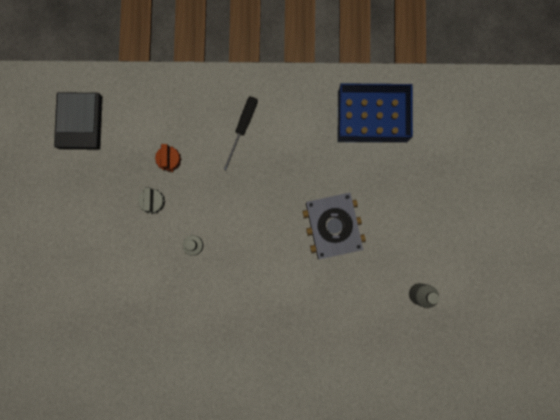

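The scene view shows the manifold at about (236,222). The winged white cartridge is at (392,190), the plug at (344,180), the orange decoy at (397,224), the bottle at (149,196) and the screwdriver at (348,275). In the top view the cartridge is at (152,200), the plug at (193,245) and the collar at (335,225). I'll enlarge the cartridge and the collar.

```bash
python3 - <<'E'
import cv2, numpy as np
t=cv2.imread("pics/top0.png"); s=cv2.imread("pics/scene0.png")
def crop(im,u,v,h,g=0.6):
    c=im[v-h:v+h,u-h:u+h]; c=cv2.resize(c,(400,300*0+400),interpolation=cv2.INTER_CUBIC)
    return (255*(c/255.)**g).astype(np.uint8)
cv2.imwrite("pics/crop1.png",np.hstack([crop(t,335,225,36),crop(t,153,200,20)]))
E
```

```text
(no output)
```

View pics/crop1.png

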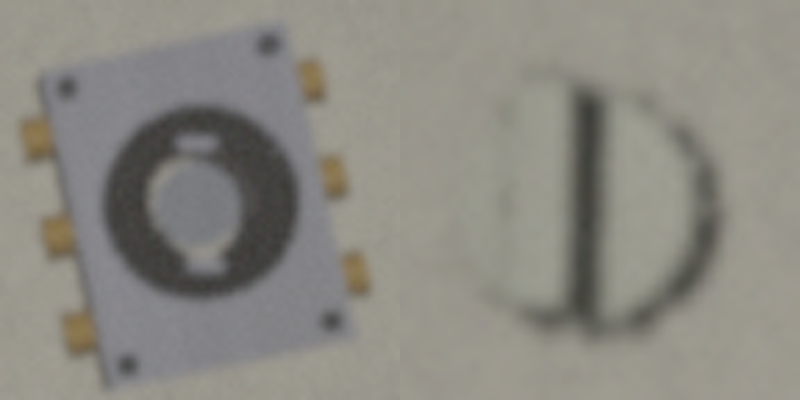

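The left half of the crop shows the collar ring centred at about (335.2,225.4). Its slots point nearly straight up the image, with slot marks at crop (197,142) and (206,262), and the block is tilted by about 12°. The right half shows the wing running nearly vertically, with its dark side face at crop x 575–600, y 90–315. Next I'll fit these precisely.

```bash
cat > h.py <<'E'
import numpy as np, cv2, pickle
def ray(c,u,v,z):
    d=c["R"].T@np.array([(u-c["cx"])/c["fx"],(v-c["cy"])/c["fy"],1]); o=-c["R"].T@c["t"]
    return o+d*(z-o[2])/d[2]
def proj(c,X):
    p=c["R"]@np.asarray(X)+c["t"]; return np.array([c["cx"]+c["fx"]*p[0]/p[2],c["cy"]+c["fy"]*p[1]/p[2]])
def load(n): return pickle.load(open(f"pics/{n}.pkl","rb"))
def rect(c,x0,y0,half,z,n=400):
    # rectified view of plane z: image right=+x, up=+y
    g=(np.arange(n)+.5)/n*2*half-half
    P=[proj(c,[x0+a*half,y0+b*half,z]) for a,b in((-1,1),(1,1),(1,-1),(-1,-1))]
    H=cv2.getPerspectiveTransform(np.float32(P),np.float32([[0,0],[n,0],[n,n],[0,n]]))
    return cv2.warpPerspective(c["image"],H,(n,n),flags=cv2.INTER_CUBIC)
E
python3 - <<'E'
from h import *
t=load("top0"); s=load("scene0")
im=cv2.cvtColor(t["image"],cv2.COLOR_RGB2GRAY)
# collar: dark blob
m=(im<75).astype(np.uint8); m[:, :300]=0;m[:, 372:]=0;m[:190]=0;m[262:]=0
cs,_=cv2.findContours(m,cv2.RETR_EXTERNAL,cv2.CHAIN_APPROX_NONE); k=max(cs,key=cv2.contourArea)
e=cv2.fitEllipse(k); print("ring",e, ray(t,*e[0],.0635))
cs_=proj(s,ray(t,*e[0],.0635)); print("ring in scene predicted",cs_)
# block: bluish grey
hsv=cv2.cvtColor(t["image"],cv2.COLOR_RGB2HSV); print(t["image"][208,318],t["image"][240,320],t["image"][300,250],t["image"][200,147],t["image"][225,335])
b=(t["image"][:,:,2].astype(int)-t["image"][:,:,0]>0).astype(np.uint8); b[:,:295]=0;b[:,380:]=0;b[:185]=0;b[265:]=0
b=cv2.morphologyEx(b|m,cv2.MORPH_CLOSE,np.ones((5,5))); b=cv2.morphologyEx(b,cv2.MORPH_OPEN,np.ones((9,9)))
k=max(cv2.findContours(b,cv2.RETR_EXTERNAL,cv2.CHAIN_APPROX_NONE)[0],key=cv2.contourArea)
W=np.array([ray(t,*p[0],.045)[:2] for p in k],np.float32)*1000; print("block",cv2.minAreaRect(W))
# rectified views
p0=ray(t,153,200,.062); print(p0)
a=rect(t,p0[0],p0[1],.05,.062); d=rect(s,p0[0],p0[1],.05,.062)
def en(x):
    x=x.astype(float); x=cv2.GaussianBlur(x,(0,0),3); lo,hi=np.percentile(x,2),np.percentile(x,99.8); return np.clip((x-lo)/(hi-lo)*255,0,255)[:,:,::-1].astype(np.uint8)
cv2.imwrite("pics/crop2.png",np.hstack([en(a),en(d)]))
E
```

```text
ring ((334.7966003417969, 224.98289489746094), (35.60529327392578, 35.94672393798828), 51.4045295715332) [ 0.56232341 -0.16955171  0.0635    ]
ring in scene predicted [235.5899698  216.31507782]
[87 88 92] [87 88 93] [111 107  96] [112 112  98] [74 75 78]
block ((562.3683471679688, -167.9508056640625), (125.83971405029297, 109.32632446289062), 12.907363891601562)
[0.61229761 0.22731695 0.062     ]
```

View pics/crop2.png

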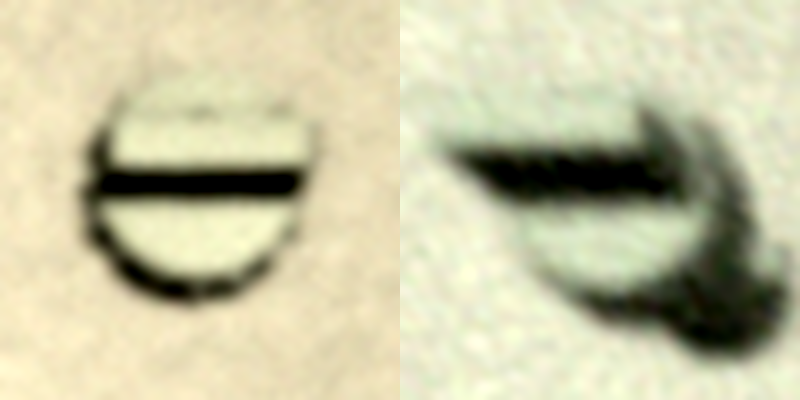

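In this rectified crop (0.25 mm/px) the drum is centred about 0.5 mm in +x and 7.5 mm in +y from the crop's centre. The wing lies along world x to within a degree, with the stripe's lower edge level at row 199. The scene half puts it about 2 mm further in +x. I'll rectify the collar the same way.

```bash
python3 - <<'E'
from h import *
t=load("top0"); s=load("scene0")
c0=[.5623,-.1696]; out=[]
for c in (t,s):
    a=rect(c,*c0,.045,.0635); g=cv2.GaussianBlur(cv2.cvtColor(a,cv2.COLOR_RGB2GRAY),(0,0),3).astype(float)
    lo,hi=np.percentile(g,2),np.percentile(g,98); g=np.clip((g-lo)/(hi-lo)*255,0,255).astype(np.uint8)
    m=(g<115).astype(np.uint8)
    k=max(cv2.findContours(m,cv2.RETR_EXTERNAL,cv2.CHAIN_APPROX_NONE)[0],key=cv2.contourArea)
    e=cv2.fitEllipse(k); print("ring px",e,"mm",(e[0][0]-200)*.225,(200-e[0][1])*.225)
    # slot sampling: brightness on circles r=22..26 mm about the fitted centre
    for r in (23,24.5):
        th=np.radians(np.arange(-60,300,1)); v=cv2.remap(g,(e[0][0]+r/.225*np.cos(th)).astype(np.float32)[None],(e[0][1]-r/.225*np.sin(th)).astype(np.float32)[None],1)[0].astype(float)
        for lo_,hi_ in((-45,45),(135,225)):
            q=(np.degrees(th)>=lo_)&(np.degrees(th)<=hi_); w=np.clip(v[q]-np.percentile(v[q],50)-25,0,None); print(r,np.round((np.degrees(th[q])*w).sum()/max(w.sum(),1),1),w.max())
    out.append(g)
cv2.imwrite("pics/crop3.png",np.hstack(out))
E
```

```text
ring px ((200.20399475097656, 199.51612854003906), (332.1499328613281, 337.1717224121094), 154.38064575195312) mm 0.045898818969726564 0.10887107849121094
23 4.5 129.0
23 183.1 171.0
24.5 4.9 125.0
24.5 183.9 163.0
ring px ((225.07020568847656, 210.73617553710938), (334.01806640625, 369.69134521484375), 96.57908630371094) mm 5.640796279907227 -2.4156394958496095
23 5.0 52.0
23 195.3 2.0
24.5 5.0 24.0
24.5 0.0 0.0
```

View pics/crop3.png

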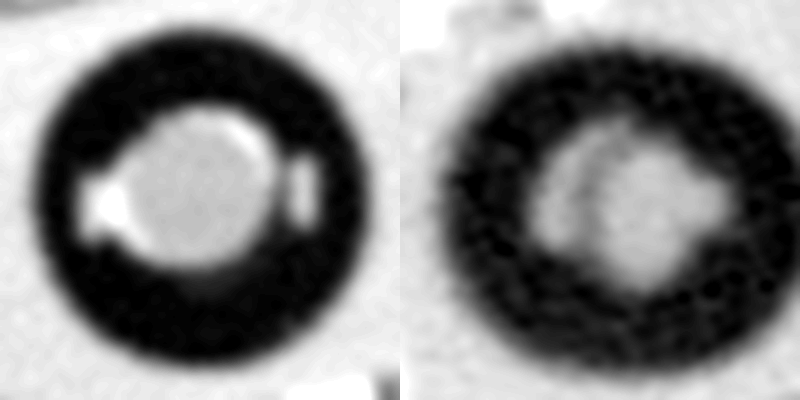

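The top view gives the collar centre at about (0.562,-0.170). The slots are at crop (305,190) and (92,208), which is a slot yaw of about +4.5°. I'll now work out the approach move to hover over the wing.

```bash
cat > go.py <<'E'
import sys, numpy as np
from scipy.spatial.transform import Rotation as Ro
from cell import sensors
def go(x,y,z,yaw):
    o=sensors.get_obs(); R=Ro.from_euler("xyz",o["tool_rot"],degrees=True)
    T=Ro.from_euler("xyz",[180,0,yaw],degrees=True)
    print("t",round(o["time_s"],2),"pos",o["tool_pos"].round(4),"rot",o["tool_rot"].round(2),"F",o["force"].round(1),"M",o["wrist_torque"].round(2),"w",round(o["grip_width"],4),"q",o["qpos"].round(1))
    print("shift mm",(1000*R.inv().apply(np.array([x,y,z])-o["tool_pos"])).round(1),"turn",(R.inv()*T).as_rotvec().round(4))
if __name__=="__main__": go(*map(float,sys.argv[1:5]))
E
python3 go.py 0.613 0.235 0.15 180.5
```

```text
t 0.1 pos [0.2129 0.6136 0.2296] rot [-1.7990e+02  1.0000e-02  1.6087e+02] F [ 0.6 -0.1 -0.1] M [-0.    0.   -0.03] w 0.087 q [-70.1  18.4  -4.   83.2   1.3  78.5  -3.3]
shift mm [-502.1 -226.5   80. ] turn [-1.700e-03 -2.000e-04 -3.426e-01]
```

Emit:
{"fn": "drive_tool", "kwargs": {
  "moves": [
    {"x": -55,"y": -25,"z": 9,"rz": -0.04,"fingers": -1},
    {"x": -110,"y": -50,"z": 18,"rz": -0.08,"fingers": -1},
    {"x": -165,"y": -75,"z": 27,"rz": -0.12,"fingers": -1},
    {"x": -220,"y": -100,"z": 36,"rz": -0.16,"fingers": -1},
    {"x": -275,"y": -125,"z": 45,"rz": -0.2,"fingers": -1},
    {"x": -330,"y": -150,"z": 54,"rz": -0.24,"fingers": -1},
    {"x": -385,"y": -175,"z": 63,"rz": -0.28,"fingers": -1},
    {"x": -440,"y": -200,"z": 72,"rz": -0.32,"fingers": -1},
    {"x": -480,"y": -217,"z": 80,"rz": -0.342,"fingers": -1},
    {"x": -502,"y": -226.5,"z": 80,"rz": -0.342,"fingers": -1},
    {"x": -502,"y": -226.5,"z": 80,"rz": -0.342,"fingers": -1},
    {"x": -502,"y": -226.5,"z": 80,"rz": -0.342,"fingers": -1},
    {"x": -502,"y": -226.5,"z": 80,"rz": -0.342,"fingers": -1}
  ],
  "force": 20
}}

```text
invalid input at $.moves[0]: expected keys x, y, z, rx, ry, rz, fingers
```

```bash
python3 go.py 0.613 0.235 0.075 180.5; python3 - <<'E'
from cell import vision
import cv2,pickle
for n in ("scene","top"):
    c=vision.read_camera(n); pickle.dump(c,open(f"pics/{n}1.pkl","wb"))
from h import *
s=load("scene1"); t=load("top1")
a=s["image"][130:250,320:480]; b=t["image"][140:260,80:240]
cv2.imwrite("pics/v1.png",np.clip(1.5*np.hstack([cv2.resize(x,(400,300),interpolation=2) for x in (a,b)])[:,:,::-1],0,255).astype(np.uint8))
E
```

```text
t 0.1 pos [0.2129 0.6136 0.2296] rot [-1.7990e+02  1.0000e-02  1.6087e+02] F [ 0.6 -0.1 -0.1] M [-0.    0.   -0.03] w 0.087 q [-70.1  18.4  -4.   83.2   1.3  78.5  -3.3]
shift mm [-502.1 -226.4  155. ] turn [-1.700e-03 -2.000e-04 -3.426e-01]
```

View pics/v1.png

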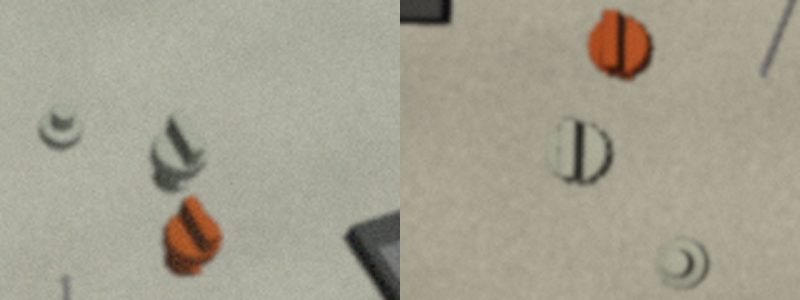

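The move was refused because every row needs all seven keys, so the picture only shows the untouched cartridge beside the orange decoy and the plug. I'll send it again with all keys filled in.

Emit:
{"fn": "drive_tool", "kwargs": {
  "moves": [
    {"x": -55,"y": -25,"z": 9,"rx": 0,"ry": 0,"rz": -0.04,"fingers": -1},
    {"x": -110,"y": -50,"z": 18,"rx": 0,"ry": 0,"rz": -0.08,"fingers": -1},
    {"x": -165,"y": -75,"z": 27,"rx": 0,"ry": 0,"rz": -0.12,"fingers": -1},
    {"x": -220,"y": -100,"z": 36,"rx": 0,"ry": 0,"rz": -0.16,"fingers": -1},
    {"x": -275,"y": -125,"z": 45,"rx": 0,"ry": 0,"rz": -0.2,"fingers": -1},
    {"x": -330,"y": -150,"z": 54,"rx": 0,"ry": 0,"rz": -0.24,"fingers": -1},
    {"x": -385,"y": -175,"z": 63,"rx": 0,"ry": 0,"rz": -0.28,"fingers": -1},
    {"x": -440,"y": -200,"z": 72,"rx": 0,"ry": 0,"rz": -0.32,"fingers": -1},
    {"x": -480,"y": -217,"z": 80,"rx": 0,"ry": 0,"rz": -0.342,"fingers": -1},
    {"x": -502,"y": -226.5,"z": 80,"rx": 0,"ry": 0,"rz": -0.342,"fingers": -1},
    {"x": -502,"y": -226.5,"z": 80,"rx": 0,"ry": 0,"rz": -0.342,"fingers": -1},
    {"x": -502,"y": -226.5,"z": 80,"rx": 0,"ry": 0,"rz": -0.342,"fingers": -1},
    {"x": -502,"y": -226.5,"z": 80,"rx": 0,"ry": 0,"rz": -0.342,"fingers": -1}
  ],
  "force": 20
}}

```text
time_s: 1.82
tool_pos: [0.6119, 0.2378, 0.1508]
tool_rot: [179.9, -0.0, -179.4]
force: [0.5, -0.6, 0.6]
grip_width: 0.0871
grasp_force: 0.0
```

```bash
python3 go.py 0.613 0.235 0.075 180.5; python3 - <<'E'
from cell import vision
import cv2,pickle
for n in ("scene","top"):
    c=vision.read_camera(n); pickle.dump(c,open(f"pics/{n}1.pkl","wb"))
from h import *
s=load("scene1"); t=load("top1")
a=s["image"][130:250,320:480]; b=t["image"][140:260,80:240]
cv2.imwrite("pics/v2.png",np.clip(1.5*np.hstack([cv2.resize(x,(400,300),interpolation=2) for x in (a,b)])[:,:,::-1],0,255).astype(np.uint8))
E
```

```text
t 1.82 pos [0.6119 0.2378 0.1508] rot [ 1.7994e+02 -2.0000e-02 -1.7936e+02] F [ 0.5 -0.6  0.6] M [ 0.01 -0.01  0.02] w 0.0871 q [-31.9  21.8  10.7  88.4  -4.3  70.3  70.2]
shift mm [-1.1 -2.9 75.8] turn [ 0.001  -0.0003  0.0024]
```

View pics/v2.png

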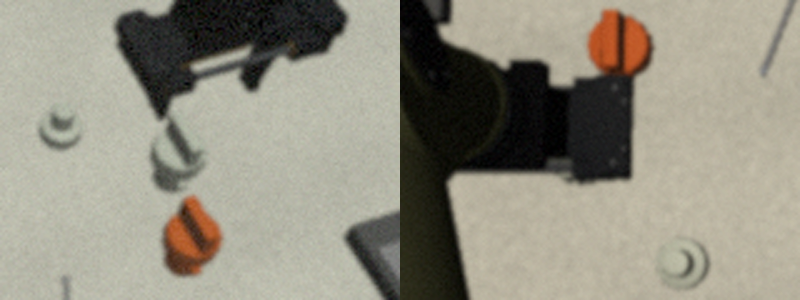

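The gripper hovers above and behind the cartridge. In the scene crop its finger tips are at about (165,112) and (250,88), i.e. pixels (386,175) and (420,165). I'll check those against the projected tip positions.

```bash
python3 - <<'E'
from h import *
s=load("scene1"); t=load("top1")
for y in (-.05,0,.05):
    print(proj(s,[.6119,.2378+y,.143]).round(1), proj(t,[.6119,.2378+y,.143]).round(1), proj(t,[.6119,.2378+y,.246]).round(1))
print("wing top",proj(s,[.613,.235,.092]),proj(t,[.613,.235,.092]))
E
```

```text
[382.3 173.7] [161.9 196.3] [148.1 190. ]
[401.2 168.2] [137.4 196. ] [120.9 189.7]
[419.9 162.8] [112.9 195.7] [ 93.7 189.4]
wing top [395.68053387 181.41394643] [145.7163076  198.16711888]
```

Emit:
{"fn": "drive_tool", "kwargs": {
  "moves": [
    {"x": -1,"y": -3,"z": 15,"rx": 0,"ry": 0,"rz": 0.002,"fingers": -1},
    {"x": -1,"y": -3,"z": 30,"rx": 0,"ry": 0,"rz": 0.002,"fingers": -1},
    {"x": -1,"y": -3,"z": 45,"rx": 0,"ry": 0,"rz": 0.002,"fingers": -1},
    {"x": -1,"y": -3,"z": 60,"rx": 0,"ry": 0,"rz": 0.002,"fingers": -1},
    {"x": -1,"y": -3,"z": 68,"rx": 0,"ry": 0,"rz": 0.002,"fingers": -1},
    {"x": -1,"y": -3,"z": 74,"rx": 0,"ry": 0,"rz": 0.002,"fingers": -1},
    {"x": -1,"y": -3,"z": 75,"rx": 0,"ry": 0,"rz": 0.002,"fingers": -1},
    {"x": -1,"y": -3,"z": 75,"rx": 0,"ry": 0,"rz": 0.002,"fingers": -1}
  ]
}}

```text
time_s: 2.92
tool_pos: [0.6144, 0.2328, 0.076]
tool_rot: [180.0, 0.0, -179.6]
force: [-0.2, 0.0, 0.4]
grip_width: 0.0866
grasp_force: 0.0
```

```bash
python3 go.py 0.613 0.235 0.074 180.5
```

```text
t 2.92 pos [0.6144 0.2328 0.076 ] rot [ 1.7998e+02  5.0000e-02 -1.7965e+02] F [-0.2  0.   0.4] M [ 0.05  0.03 -0.03] w 0.0866 q [-31.2  25.5  10.4  92.3  -5.   62.6  70.9]
shift mm [1.4 2.2 2. ] turn [ 0.0004  0.0008 -0.0025]
```

Emit:
{"fn": "drive_tool", "kwargs": {
  "moves": [
    {"x": 1,"y": 2,"z": 1,"rx": 0,"ry": 0,"rz": 0,"fingers": -1},
    {"x": 1,"y": 2,"z": 1,"rx": 0,"ry": 0,"rz": 0,"fingers": -1},
    {"x": 1,"y": 2,"z": 1,"rx": 0,"ry": 0,"rz": 0,"fingers": 0},
    {"x": 1,"y": 2,"z": 1,"rx": 0,"ry": 0,"rz": 0,"fingers": 0.5},
    {"x": 1,"y": 2,"z": 1,"rx": 0,"ry": 0,"rz": 0,"fingers": 1},
    {"x": 1,"y": 2,"z": 1,"rx": 0,"ry": 0,"rz": 0,"fingers": 1},
    {"x": 1,"y": 2,"z": 1,"rx": 0,"ry": 0,"rz": 0,"fingers": 1},
    {"x": 1,"y": 2,"z": 1,"rx": 0,"ry": 0,"rz": 0,"fingers": 1},
    {"x": 1,"y": 2,"z": 1,"rx": 0,"ry": 0,"rz": 0,"fingers": 1},
    {"x": 1,"y": 2,"z": 1,"rx": 0,"ry": 0,"rz": 0,"fingers": 1}
  ],
  "force": 30
}}

```text
time_s: 4.18
tool_pos: [0.6131, 0.2347, 0.0746]
tool_rot: [180.0, 0.0, -179.6]
force: [-0.4, 0.1, 0.6]
grip_width: 0.0151
grasp_force: 0.2
```

```bash
python3 go.py 0.613 0.235 0.16 180.5
```

```text
t 4.17 pos [0.6131 0.2347 0.0746] rot [ 180.      0.   -179.64] F [-0.4  0.1  0.6] M [ 0.04  0.02 -0.04] w 0.0151 q [-31.4  25.6  10.4  92.4  -5.   62.5  70.7]
shift mm [  0.1   0.4 -85.4] turn [ 0.      0.     -0.0025]
```

Emit:
{"fn": "drive_tool", "kwargs": {
  "moves": [
    {"x": 0,"y": 0,"z": 0,"rx": 0,"ry": 0,"rz": 0,"fingers": 1},
    {"x": 0,"y": 0,"z": 0,"rx": 0,"ry": 0,"rz": 0,"fingers": 1},
    {"x": 0,"y": 0,"z": 0,"rx": 0,"ry": 0,"rz": 0,"fingers": 1},
    {"x": 0,"y": 0,"z": -5,"rx": 0,"ry": 0,"rz": 0,"fingers": 1},
    {"x": 0,"y": 0,"z": -20,"rx": 0,"ry": 0,"rz": 0,"fingers": 1},
    {"x": 0,"y": 0,"z": -40,"rx": 0,"ry": 0,"rz": 0,"fingers": 1},
    {"x": 0,"y": 0,"z": -60,"rx": 0,"ry": 0,"rz": 0,"fingers": 1},
    {"x": 0,"y": 0,"z": -80,"rx": 0,"ry": 0,"rz": 0,"fingers": 1},
    {"x": 0,"y": 0,"z": -95,"rx": 0,"ry": 0,"rz": 0,"fingers": 1},
    {"x": 0,"y": 0,"z": -100,"rx": 0,"ry": 0,"rz": 0,"fingers": 1},
    {"x": 0,"y": 0,"z": -100,"rx": 0,"ry": 0,"rz": 0,"fingers": 1}
  ]
}}

```text
time_s: 5.55
tool_pos: [0.613, 0.2347, 0.1746]
tool_rot: [180.0, -0.0, -179.6]
force: [0.9, -0.2, -2.1]
grip_width: 0.0138
grasp_force: 29.9
```

```bash
python3 go.py 0.5627 -0.170 0.175 184.4
```

```text
t 5.55 pos [0.613  0.2347 0.1746] rot [ 180.     -0.   -179.64] F [ 0.9 -0.2 -2.1] M [0.03 0.03 0.03] w 0.0138 q [-31.8  20.8  11.   86.8  -4.1  72.7  70. ]
shift mm [ 5.280e+01 -4.044e+02 -4.000e-01] turn [ 0.0001 -0.     -0.0706]
```

Emit:
{"fn": "drive_tool", "kwargs": {
  "moves": [
    {"x": 5,"y": -30,"z": 0,"rx": 0,"ry": 0,"rz": -0.01,"fingers": 1},
    {"x": 12,"y": -80,"z": 0,"rx": 0,"ry": 0,"rz": -0.02,"fingers": 1},
    {"x": 18,"y": -130,"z": 0,"rx": 0,"ry": 0,"rz": -0.03,"fingers": 1},
    {"x": 25,"y": -180,"z": 0,"rx": 0,"ry": 0,"rz": -0.04,"fingers": 1},
    {"x": 31,"y": -230,"z": 0,"rx": 0,"ry": 0,"rz": -0.05,"fingers": 1},
    {"x": 38,"y": -280,"z": 0,"rx": 0,"ry": 0,"rz": -0.06,"fingers": 1},
    {"x": 44,"y": -330,"z": 0,"rx": 0,"ry": 0,"rz": -0.07,"fingers": 1},
    {"x": 50,"y": -375,"z": 0,"rx": 0,"ry": 0,"rz": -0.07,"fingers": 1},
    {"x": 53,"y": -400,"z": 0,"rx": 0,"ry": 0,"rz": -0.07,"fingers": 1},
    {"x": 53,"y": -404.5,"z": 0,"rx": 0,"ry": 0,"rz": -0.07,"fingers": 1},
    {"x": 53,"y": -404.5,"z": 0,"rx": 0,"ry": 0,"rz": -0.07,"fingers": 1},
    {"x": 53,"y": -404.5,"z": 0,"rx": 0,"ry": 0,"rz": -0.07,"fingers": 1},
    {"x": 53,"y": -404.5,"z": 0,"rx": 0,"ry": 0,"rz": -0.07,"fingers": 1}
  ]
}}

```text
time_s: 7.18
tool_pos: [0.563, -0.1687, 0.1745]
tool_rot: [180.0, 0.0, -175.5]
force: [-0.1, 0.3, -1.5]
grip_width: 0.0137
grasp_force: 29.9
```

```bash
python3 go.py 0.5627 -0.170 0.139 184.4; python3 - <<'E'
from cell import vision
import cv2,pickle
for n in ("scene","top"):
    c=vision.read_camera(n); pickle.dump(c,open(f"pics/{n}2.pkl","wb"))
from h import *
s=load("scene2"); t=load("top2")
a=s["image"][150:270,160:320]; b=t["image"][165:285,255:415]
cv2.imwrite("pics/v3.png",np.clip(1.7*np.hstack([cv2.resize(x,(400,300),interpolation=2) for x in (a,b)])[:,:,::-1],0,255).astype(np.uint8))
E
```

```text
t 7.17 pos [ 0.563  -0.1687  0.1745] rot [ 179.97    0.   -175.51] F [-0.1  0.3 -1.5] M [-0.01  0.04  0.03] w 0.0137 q [ -6.   13.1  23.3  97.4  -5.5  70.6 113.1]
shift mm [ 0.4 -1.3 35.5] turn [0.0005 0.     0.0016]
```

View pics/v3.png

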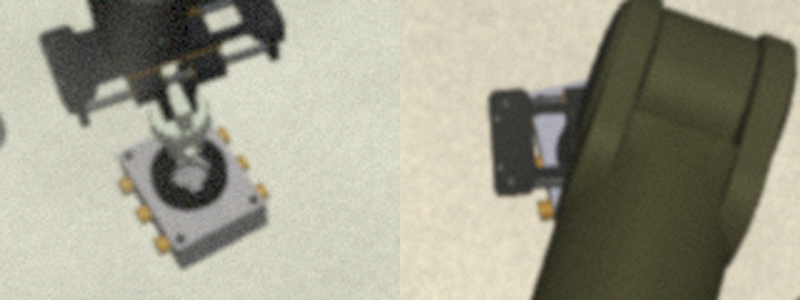

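In the scene crop the cartridge hangs upright in the gripper just above the collar, its spigot at crop (185,145) pointing at the bore at (190,175). In the top view the arm hides it. I'll lower the foot into the bore mouth slowly.

Emit:
{"fn": "drive_tool", "kwargs": {
  "moves": [
    {"x": 0.5,"y": -1.5,"z": 12,"rx": 0,"ry": 0,"rz": 0.001,"fingers": 1},
    {"x": 0.5,"y": -1.5,"z": 24,"rx": 0,"ry": 0,"rz": 0.001,"fingers": 1},
    {"x": 0.5,"y": -1.5,"z": 32,"rx": 0,"ry": 0,"rz": 0.001,"fingers": 1},
    {"x": 0.5,"y": -1.5,"z": 34,"rx": 0,"ry": 0,"rz": 0.001,"fingers": 1},
    {"x": 0.5,"y": -1.5,"z": 36,"rx": 0,"ry": 0,"rz": 0.001,"fingers": 1},
    {"x": 0.5,"y": -1.5,"z": 38,"rx": 0,"ry": 0,"rz": 0.001,"fingers": 1},
    {"x": 0.5,"y": -1.5,"z": 38,"rx": 0,"ry": 0,"rz": 0.001,"fingers": 1}
  ]
}}

```text
time_s: 8.15
tool_pos: [0.5623, -0.1717, 0.1367]
tool_rot: [180.0, 0.0, -175.7]
force: [0.0, -0.7, -2.2]
grip_width: 0.0137
grasp_force: 29.9
```

```bash
python3 go.py 0.5627 -0.170 0.128 184.4
```

```text
t 8.15 pos [ 0.5623 -0.1717  0.1367] rot [ 1.8000e+02  2.0000e-02 -1.7569e+02] F [ 0.  -0.7 -2.2] M [ 0.05 -0.    0.07] w 0.0137 q [ -5.5  15.   23.2  99.8  -6.4  66.4 113.9]
shift mm [-0.5  1.7  8.7] turn [ 0.      0.0003 -0.0016]
```

Emit:
{"fn": "drive_tool", "kwargs": {
  "moves": [
    {"x": -0.4,"y": 1.5,"z": 1,"rx": 0,"ry": 0,"rz": 0,"fingers": 1},
    {"x": -0.4,"y": 1.5,"z": 2,"rx": 0,"ry": 0,"rz": 0,"fingers": 1},
    {"x": -0.4,"y": 1.5,"z": 4,"rx": 0,"ry": 0,"rz": 0,"fingers": 1},
    {"x": -0.4,"y": 1.5,"z": 6,"rx": 0,"ry": 0,"rz": 0,"fingers": 1},
    {"x": -0.4,"y": 1.5,"z": 8,"rx": 0,"ry": 0,"rz": 0,"fingers": 1},
    {"x": -0.4,"y": 1.5,"z": 9,"rx": 0,"ry": 0,"rz": 0,"fingers": 1},
    {"x": -0.4,"y": 1.5,"z": 9,"rx": 0,"ry": 0,"rz": 0,"fingers": 1}
  ]
}}

```text
time_s: 9.02
tool_pos: [0.5624, -0.1701, 0.1274]
tool_rot: [180.0, -0.0, -175.7]
force: [0.0, 0.2, -1.0]
grip_width: 0.0142
grasp_force: 29.9
```

```bash
python3 go.py 0.5627 -0.170 0.119 184.4
```

```text
t 9.03 pos [ 0.5624 -0.1701  0.1274] rot [ 1.8000e+02 -1.0000e-02 -1.7569e+02] F [ 0.   0.2 -1. ] M [-0.    0.03 -0.04] w 0.0142 q [ -5.5  15.5  23.  100.4  -6.6  65.4 113.9]
shift mm [-0.3  0.1  8.4] turn [ 0.0001 -0.0002 -0.0016]
```

Emit:
{"fn": "drive_tool", "kwargs": {
  "moves": [
    {"x": 0,"y": 0,"z": 2,"rx": 0,"ry": 0,"rz": 0,"fingers": 1},
    {"x": 0,"y": 0,"z": 4,"rx": 0,"ry": 0,"rz": 0,"fingers": 1},
    {"x": 0,"y": 0,"z": 6,"rx": 0,"ry": 0,"rz": 0,"fingers": 1},
    {"x": 0,"y": 0,"z": 7,"rx": 0,"ry": 0,"rz": 0,"fingers": 1},
    {"x": 0,"y": 0,"z": 8,"rx": 0,"ry": 0,"rz": 0,"fingers": 1},
    {"x": 0,"y": 0,"z": 9,"rx": 0,"ry": 0,"rz": 0,"fingers": 1},
    {"x": 0,"y": 0,"z": 9,"rx": 0,"ry": 0,"rz": 0,"fingers": 1}
  ]
}}

```text
time_s: 9.9
tool_pos: [0.5625, -0.1701, 0.1185]
tool_rot: [180.0, -0.0, -175.7]
force: [0.2, -0.6, -0.7]
grip_width: 0.0139
grasp_force: 29.9
```

```bash
python3 go.py 0.5627 -0.170 0.117 184.4
```

```text
t 9.9 pos [ 0.5625 -0.1701  0.1185] rot [ 1.8000e+02 -1.0000e-02 -1.7569e+02] F [ 0.2 -0.6 -0.7] M [-0.03  0.05 -0.01] w 0.0139 q [ -5.4  16.   23.  100.9  -6.8  64.5 114. ]
shift mm [-0.3  0.1  1.5] turn [ 0.0001 -0.0001 -0.0016]
```

Emit:
{"fn": "drive_tool", "kwargs": {
  "moves": [
    {"x": 0,"y": 0,"z": 1,"rx": 0,"ry": 0,"rz": 0,"fingers": 1},
    {"x": 0,"y": 0,"z": 2,"rx": 0,"ry": 0,"rz": 0,"fingers": 1},
    {"x": 0,"y": 0,"z": 3,"rx": 0,"ry": 0,"rz": 0,"fingers": 1},
    {"x": 0,"y": 0,"z": 4,"rx": 0,"ry": 0,"rz": 0,"fingers": 1},
    {"x": 0,"y": 0,"z": 5,"rx": 0,"ry": 0,"rz": 0,"fingers": 1},
    {"x": 0,"y": 0,"z": 6,"rx": 0,"ry": 0,"rz": 0,"fingers": 1},
    {"x": 0,"y": 0,"z": 6,"rx": 0,"ry": 0,"rz": 0,"fingers": 1}
  ]
}}

```text
time_s: 10.78
tool_pos: [0.5626, -0.1702, 0.1127]
tool_rot: [180.0, 0.0, -175.7]
force: [-0.0, -0.1, 2.3]
grip_width: 0.0138
grasp_force: 29.9
```

```bash
python3 go.py 0.5627 -0.170 0.104 184.4
```

```text
t 10.78 pos [ 0.5626 -0.1702  0.1127] rot [ 1.8000e+02  1.0000e-02 -1.7569e+02] F [-0.  -0.1  2.3] M [0.12 0.2  0.02] w 0.0138 q [ -5.3  16.3  22.9 101.2  -7.   63.8 114.2]
shift mm [-0.1  0.2  8.7] turn [ 0.      0.0002 -0.0016]
```

Emit:
{"fn": "drive_tool", "kwargs": {
  "moves": [
    {"x": 0,"y": 0,"z": 2,"rx": 0,"ry": 0,"rz": 0,"fingers": 1},
    {"x": 0,"y": 0,"z": 4,"rx": 0,"ry": 0,"rz": 0,"fingers": 1},
    {"x": 0,"y": 0,"z": 6,"rx": 0,"ry": 0,"rz": 0,"fingers": 1},
    {"x": 0,"y": 0,"z": 7.5,"rx": 0,"ry": 0,"rz": 0,"fingers": 1},
    {"x": 0,"y": 0,"z": 8.5,"rx": 0,"ry": 0,"rz": 0,"fingers": 1},
    {"x": 0,"y": 0,"z": 9.5,"rx": 0,"ry": 0,"rz": 0,"fingers": 1},
    {"x": 0,"y": 0,"z": 9.5,"rx": 0,"ry": 0,"rz": 0,"fingers": 1},
    {"x": 0,"y": 0,"z": 9.5,"rx": 0,"ry": 0,"rz": 0,"fingers": 1}
  ]
}}

```text
time_s: 11.78
tool_pos: [0.5627, -0.1703, 0.1034]
tool_rot: [-180.0, 0.0, -175.7]
force: [-1.1, 0.5, 5.4]
grip_width: 0.0139
grasp_force: 29.9
```

```bash
python3 go.py 0.5627 -0.170 0.103 184.4
```

```text
t 11.78 pos [ 0.5627 -0.1703  0.1034] rot [-1.800e+02  3.000e-02 -1.757e+02] F [-1.1  0.5  5.4] M [0.15 0.36 0.05] w 0.0139 q [ -5.2  16.9  22.8 101.7  -7.3  62.8 114.4]
shift mm [-0.1  0.3  0.4] turn [-0.      0.0005 -0.0017]
```

Emit:
{"fn": "drive_tool", "kwargs": {
  "moves": [
    {"x": 0,"y": 0,"z": 0,"rx": 0,"ry": 0,"rz": 0.08,"fingers": 1},
    {"x": 0,"y": 0,"z": 0,"rx": 0,"ry": 0,"rz": 0.16,"fingers": 1},
    {"x": 0,"y": 0,"z": 0,"rx": 0,"ry": 0,"rz": 0.24,"fingers": 1},
    {"x": 0,"y": 0,"z": 0,"rx": 0,"ry": 0,"rz": 0.32,"fingers": 1},
    {"x": 0,"y": 0,"z": 0,"rx": 0,"ry": 0,"rz": 0.4,"fingers": 1},
    {"x": 0,"y": 0,"z": 0,"rx": 0,"ry": 0,"rz": 0.4,"fingers": 1}
  ]
}}

```text
time_s: 12.52
tool_pos: [0.5632, -0.1702, 0.1035]
tool_rot: [180.0, 0.1, 161.4]
force: [-0.6, 0.6, 5.5]
grip_width: 0.0137
grasp_force: 29.9
```

```bash
python3 go.py 0.5627 -0.170 0.103 94.4
```

```text
t 12.53 pos [ 0.5632 -0.1702  0.1035] rot [1.7999e+02 8.0000e-02 1.6136e+02] F [-0.6  0.6  5.5] M [ 0.06  0.27 -0.03] w 0.0137 q [ -8.   17.2  26.2 101.8  -8.5  62.8  92.4]
shift mm [0.5 0.1 0.5] turn [1.1000e-03 1.2000e-03 1.1686e+00]
```

Emit:
{"fn": "drive_tool", "kwargs": {
  "moves": [
    {"x": 0.3,"y": 0,"z": 0,"rx": 0,"ry": 0,"rz": 0.1,"fingers": 1},
    {"x": 0.3,"y": 0,"z": 0,"rx": 0,"ry": 0,"rz": 0.2,"fingers": 1},
    {"x": 0.3,"y": 0,"z": 0,"rx": 0,"ry": 0,"rz": 0.3,"fingers": 1},
    {"x": 0.3,"y": 0,"z": 0,"rx": 0,"ry": 0,"rz": 0.4,"fingers": 1},
    {"x": 0.3,"y": 0,"z": 0,"rx": 0,"ry": 0,"rz": 0.5,"fingers": 1},
    {"x": 0.3,"y": 0,"z": 0,"rx": 0,"ry": 0,"rz": 0.6,"fingers": 1},
    {"x": 0.3,"y": 0,"z": 0,"rx": 0,"ry": 0,"rz": 0.7,"fingers": 1},
    {"x": 0.3,"y": 0,"z": 0,"rx": 0,"ry": 0,"rz": 0.8,"fingers": 1},
    {"x": 0.3,"y": 0,"z": 0,"rx": 0,"ry": 0,"rz": 0.9,"fingers": 1},
    {"x": 0.3,"y": 0,"z": 0,"rx": 0,"ry": 0,"rz": 1.0,"fingers": 1},
    {"x": 0.3,"y": 0,"z": 0,"rx": 0,"ry": 0,"rz": 1.08,"fingers": 1},
    {"x": 0.3,"y": 0,"z": 0,"rx": 0,"ry": 0,"rz": 1.08,"fingers": 1}
  ]
}}

```text
time_s: 14.02
tool_pos: [0.5633, -0.17, 0.1037]
tool_rot: [179.9, 0.0, 99.5]
force: [-0.4, 0.4, 5.2]
grip_width: 0.0138
grasp_force: 29.9
```

```bash
python3 go.py 0.5627 -0.170 0.103 94.4
```

```text
t 14.03 pos [ 0.5633 -0.17    0.1037] rot [1.7987e+02 4.0000e-02 9.9490e+01] F [-0.4  0.4  5.2] M [0.03 0.05 0.  ] w 0.0138 q [-16.   18.5  35.9 102.1 -12.1  63.1  33.4]
shift mm [ 0.1 -0.6  0.7] turn [0.0023 0.0006 0.0888]
```

Turned 85°, with no torque so far. I'll creep on and feel for the stop.

Emit:
{"fn": "drive_tool", "kwargs": {
  "moves": [
    {"x": 0,"y": 0,"z": 0,"rx": 0,"ry": 0,"rz": 0.03,"fingers": 1},
    {"x": 0,"y": 0,"z": 0,"rx": 0,"ry": 0,"rz": 0.06,"fingers": 1},
    {"x": 0,"y": 0,"z": 0,"rx": 0,"ry": 0,"rz": 0.09,"fingers": 1},
    {"x": 0,"y": 0,"z": 0,"rx": 0,"ry": 0,"rz": 0.11,"fingers": 1},
    {"x": 0,"y": 0,"z": 0,"rx": 0,"ry": 0,"rz": 0.11,"fingers": 1},
    {"x": 0,"y": 0,"z": 0,"rx": 0,"ry": 0,"rz": 0.11,"fingers": 1}
  ]
}}

```text
time_s: 14.78
tool_pos: [0.5634, -0.17, 0.1037]
tool_rot: [179.9, 0.0, 93.2]
force: [-0.1, 0.6, 4.9]
grip_width: 0.014
grasp_force: 29.9
```

```bash
python3 go.py 0.5627 -0.170 0.107 92
```

```text
t 14.78 pos [ 0.5634 -0.17    0.1037] rot [1.7986e+02 2.0000e-02 9.3230e+01] F [-0.1  0.6  4.9] M [0.03 0.01 0.01] w 0.014 q [-16.8  18.7  36.9 102.1 -12.5  63.2  27.5]
shift mm [ 0.1 -0.6 -3.3] turn [0.0025 0.0004 0.0214]
```

Emit:
{"fn": "drive_tool", "kwargs": {
  "moves": [
    {"x": 0,"y": 0,"z": -1,"rx": 0,"ry": 0,"rz": 0,"fingers": 1},
    {"x": 0,"y": 0,"z": -1.8,"rx": 0,"ry": 0,"rz": 0,"fingers": 1},
    {"x": 0,"y": 0,"z": -2.5,"rx": 0,"ry": 0,"rz": 0,"fingers": 1},
    {"x": 0,"y": 0,"z": -2.5,"rx": 0,"ry": 0,"rz": 0,"fingers": 1}
  ]
}}

```text
time_s: 15.28
tool_pos: [0.5631, -0.17, 0.1059]
tool_rot: [179.9, 0.0, 93.2]
force: [3.5, 0.8, 3.2]
grip_width: 0.0139
grasp_force: 30.0
```

```bash
python3 go.py 0.5627 -0.170 0.1082 92
```

```text
t 15.28 pos [ 0.5631 -0.17    0.1059] rot [1.7988e+02 2.0000e-02 9.3220e+01] F [3.5 0.8 3.2] M [ 0.05 -0.79  0.06] w 0.0139 q [-16.9  18.5  36.9 102.  -12.4  63.4  27.4]
shift mm [ 0.1 -0.4 -2.3] turn [0.002  0.0003 0.0213]
```

Emit:
{"fn": "drive_tool", "kwargs": {
  "moves": [
    {"x": 0,"y": 0.4,"z": 0,"rx": 0,"ry": 0,"rz": 0,"fingers": 1},
    {"x": 0,"y": 0.8,"z": 0,"rx": 0,"ry": 0,"rz": 0,"fingers": 1},
    {"x": 0,"y": 0.8,"z": 0,"rx": 0,"ry": 0,"rz": 0,"fingers": 1}
  ]
}}

```text
time_s: 15.65
tool_pos: [0.5632, -0.17, 0.1056]
tool_rot: [180.0, 0.0, 93.2]
force: [2.8, 0.3, 4.5]
grip_width: 0.0139
grasp_force: 30.0
```

```bash
python3 go.py 0.5627 -0.170 0.1082 92
```

```text
t 15.65 pos [ 0.5632 -0.17    0.1056] rot [179.98   0.    93.21] F [2.8 0.3 4.5] M [ 0.   -0.79 -0.03] w 0.0139 q [-16.9  18.6  36.9 101.9 -12.4  63.5  27.4]
shift mm [ 0.  -0.5 -2.6] turn [0.0004 0.     0.0211]
```

Fx and My suggest the lip edge is touching. I'll go back down, feel for the stop, then let go.

Emit:
{"fn": "drive_tool", "kwargs": {
  "moves": [
    {"x": 0,"y": -0.4,"z": 1.5,"rx": 0,"ry": 0,"rz": 0,"fingers": 1},
    {"x": 0,"y": -0.4,"z": 2.6,"rx": 0,"ry": 0,"rz": 0,"fingers": 1},
    {"x": 0,"y": -0.4,"z": 2.6,"rx": 0,"ry": 0,"rz": 0.03,"fingers": 1},
    {"x": 0,"y": -0.4,"z": 2.6,"rx": 0,"ry": 0,"rz": 0.05,"fingers": 1},
    {"x": 0,"y": -0.4,"z": 2.6,"rx": 0,"ry": 0,"rz": 0.05,"fingers": 1}
  ]
}}

```text
time_s: 16.27
tool_pos: [0.5632, -0.1701, 0.1031]
tool_rot: [179.9, 0.0, 90.4]
force: [4.2, -1.0, 4.1]
grip_width: 0.0141
grasp_force: 30.0
```

```bash
python3 go.py 0.5627 -0.170 0.1082 92
```

```text
t 16.27 pos [ 0.5632 -0.1701  0.1031] rot [1.7993e+02 3.0000e-02 9.0370e+01] F [ 4.2 -1.   4.1] M [-0.24 -1.38  0.2 ] w 0.0141 q [-17.2  18.8  37.4 102.1 -12.7  63.2  24.8]
shift mm [ 0.1 -0.5 -5.1] turn [ 0.0013  0.0005 -0.0285]
```

Emit:
{"fn": "drive_tool", "kwargs": {
  "moves": [
    {"x": 0,"y": 0.5,"z": 0,"rx": 0,"ry": 0,"rz": -0.03,"fingers": 1},
    {"x": 0,"y": 1.0,"z": 0,"rx": 0,"ry": 0,"rz": -0.05,"fingers": 1},
    {"x": 0,"y": 1.0,"z": 0,"rx": 0,"ry": 0,"rz": -0.05,"fingers": 1},
    {"x": 0,"y": 1.0,"z": 0,"rx": 0,"ry": 0,"rz": -0.05,"fingers": 1}
  ]
}}

```text
time_s: 16.77
tool_pos: [0.563, -0.1702, 0.1029]
tool_rot: [-179.9, -0.0, 93.2]
force: [2.8, 0.2, 6.0]
grip_width: 0.0141
grasp_force: 30.0
```

```bash
python3 go.py 0.5627 -0.170 0.1082 92
```

```text
t 16.77 pos [ 0.563  -0.1702  0.1029] rot [-1.7993e+02 -3.0000e-02  9.3240e+01] F [2.8 0.2 6. ] M [-0.14 -0.82 -0.03] w 0.0141 q [-16.8  18.9  36.9 102.  -12.5  63.4  27.6]
shift mm [ 0.2 -0.3 -5.3] turn [-0.0012 -0.0004  0.0217]
```

Emit:
{"fn": "drive_tool", "kwargs": {
  "moves": [
    {"x": 0,"y": 0,"z": -1.5,"rx": 0,"ry": 0,"rz": 0,"fingers": 1},
    {"x": 0,"y": 0,"z": -1.5,"rx": 0,"ry": 0,"rz": 0,"fingers": 0.3},
    {"x": 0,"y": 0,"z": -1.5,"rx": 0,"ry": 0,"rz": 0,"fingers": 0.3},
    {"x": 0,"y": 0,"z": -1.5,"rx": 0,"ry": 0,"rz": 0,"fingers": 0.3},
    {"x": 0,"y": 0,"z": -3,"rx": 0,"ry": 0,"rz": 0,"fingers": 0.3},
    {"x": 0,"y": 0,"z": -5,"rx": 0,"ry": 0,"rz": 0,"fingers": 0.3},
    {"x": 0,"y": 0,"z": -5,"rx": 0,"ry": 0,"rz": 0,"fingers": 0.3}
  ]
}}

```text
time_s: 17.65
tool_pos: [0.5636, -0.1699, 0.1079]
tool_rot: [-180.0, -0.0, 93.2]
force: [0.4, -0.1, 0.4]
grip_width: 0.0303
grasp_force: 0.0
```

```bash
python3 go.py 0.5627 -0.170 0.1082 92
```

```text
t 17.65 pos [ 0.5636 -0.1699  0.1079] rot [-1.7999e+02 -1.0000e-02  9.3220e+01] F [ 0.4 -0.1  0.4] M [-0.12  0.08  0.01] w 0.0303 q [-16.9  18.5  37.  101.7 -12.3  63.8  27.3]
shift mm [-0.1 -0.9 -0.3] turn [-0.0001 -0.0001  0.0213]
```

Released. To check the lock, I'll lower the open fingertips gently onto the drum. If it's locked, they should touch at TCP z ≈ 0.1035 with about 5 N of spring. If it isn't, there'll be nothing there until below 0.1005.

Emit:
{"fn": "drive_tool", "kwargs": {
  "moves": [
    {"x": 0,"y": 0,"z": 2,"rx": 0,"ry": 0,"rz": 0,"fingers": 0.3},
    {"x": 0,"y": 0,"z": 4,"rx": 0,"ry": 0,"rz": 0,"fingers": 0.3},
    {"x": 0,"y": 0,"z": 5,"rx": 0,"ry": 0,"rz": 0,"fingers": 0.3},
    {"x": 0,"y": 0,"z": 5.5,"rx": 0,"ry": 0,"rz": 0,"fingers": 0.3},
    {"x": 0,"y": 0,"z": 5.5,"rx": 0,"ry": 0,"rz": 0,"fingers": 0.3}
  ]
}}

```text
time_s: 18.27
tool_pos: [0.5636, -0.1701, 0.1026]
tool_rot: [-180.0, -0.0, 93.2]
force: [-1.4, 0.9, 3.9]
grip_width: 0.0308
grasp_force: 2.0
```

```bash
python3 go.py 0.5627 -0.170 0.1082 92
```

```text
t 18.27 pos [ 0.5636 -0.1701  0.1026] rot [-1.80e+02 -1.00e-02  9.32e+01] F [-1.4  0.9  3.9] M [ 0.04  0.45 -0.02] w 0.0308 q [-16.8  18.9  36.9 102.  -12.6  63.3  27.5]
shift mm [ 0.1 -0.9 -5.6] turn [-0.     -0.0002  0.021 ]
```

There's contact at about 4–5 N, so the cartridge has sprung up into its lock. I'll retreat straight up and check with the camera.

Emit:
{"fn": "drive_tool", "kwargs": {
  "moves": [
    {"x": 0,"y": 0,"z": -3,"rx": 0,"ry": 0,"rz": 0,"fingers": 0},
    {"x": 0,"y": 0,"z": -6,"rx": 0,"ry": 0,"rz": 0,"fingers": -0.3},
    {"x": 0,"y": 0,"z": -10,"rx": 0,"ry": 0,"rz": 0,"fingers": -0.5},
    {"x": 0,"y": 0,"z": -20,"rx": 0,"ry": 0,"rz": 0,"fingers": -0.5},
    {"x": 0,"y": 0,"z": -40,"rx": 0,"ry": 0,"rz": 0,"fingers": -0.5},
    {"x": 0,"y": 0,"z": -65,"rx": 0,"ry": 0,"rz": 0,"fingers": -0.5},
    {"x": 0,"y": 0,"z": -90,"rx": 0,"ry": 0,"rz": 0,"fingers": -0.5},
    {"x": 50,"y": 0,"z": -110,"rx": 0,"ry": 0,"rz": 0,"fingers": -0.5},
    {"x": 100,"y": 0,"z": -120,"rx": 0,"ry": 0,"rz": 0,"fingers": -0.5},
    {"x": 150,"y": 0,"z": -120,"rx": 0,"ry": 0,"rz": 0,"fingers": -0.5},
    {"x": 200,"y": 0,"z": -120,"rx": 0,"ry": 0,"rz": 0,"fingers": -0.5},
    {"x": 250,"y": 0,"z": -120,"rx": 0,"ry": 0,"rz": 0,"fingers": -0.5},
    {"x": 250,"y": 0,"z": -120,"rx": 0,"ry": 0,"rz": 0,"fingers": -0.5},
    {"x": 250,"y": 0,"z": -120,"rx": 0,"ry": 0,"rz": 0,"fingers": -0.5}
  ]
}}

```text
time_s: 20.02
tool_pos: [0.55, 0.0789, 0.2236]
tool_rot: [179.9, 0.0, 93.2]
force: [-0.2, -0.3, -0.6]
grip_width: 0.0653
grasp_force: 0.0
```

```bash
python3 - <<'E'
from cell import vision
import pickle
for n in ("scene","top"):
    c=vision.read_camera(n); pickle.dump(c,open(f"pics/{n}3.pkl","wb"))
from h import *
s=load("scene3"); t=load("top3")
a=s["image"][165:285,160:320]; b=rect(t,.5627,-.17,.06,.0955)
cv2.imwrite("pics/v4.png",np.clip(1.8*np.hstack([cv2.resize(a,(400,300),interpolation=2),cv2.resize(b,(300,300))])[:,:,::-1].astype(float),0,255).astype(np.uint8))
E
```

```text
(no output)
```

View pics/v4.png

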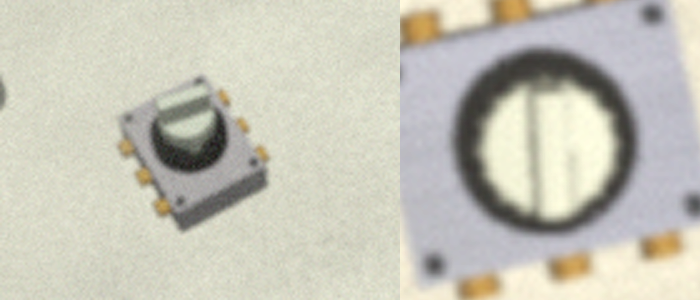

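The pictures show the cartridge upright and centred in the collar (drum centred at about (548,150) in the top crop). Its wing has turned crosswise and the gripper is clear. I'm handing the job in.

```bash
python3 -c "
from cell import workorder
print(workorder.sign_off())"
```

```text
the job is handed in; nothing more can be done
None
```

I fitted the cartridge into the collar, turned it a quarter turn to its lock, released it and handed the job in at about 20 s; a fingertip check felt it sprung up, the gripper was clear, and no verdict came back.

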